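# Offer up the cover of a logger housing

## Robot

A 7-joint arm with a two-finger parallel gripper is mounted at the origin on a cart in front of the work surface, level with it; the furniture and walls round the work are solid. World frame = base frame: x ahead of the robot, y to its left, z up, the work surface at z = 0. Lengths are in m, angles in degrees, forces in N, time in s.
With the tool pointing down it reaches from about 0.425 to 0.925 m from the base axis. Payload 6.8 kg.
Tool frame: the origin (TCP) lies between the finger pads; the fingertips stand 19 mm ahead of it and the grasp point (between the pads) is the TCP; z points along the fingers, x is the direction in which the jaws open and shut, and the axes are right-handed (so a half turn about z gives the same grasp; the last joint's range is limited). The gripper opens to 88 mm and grips with 3 to 60 N. Pads are 20 mm wide; open, the fingers measure 115 mm over their backs; the gripper's body (75 mm by 178 mm) begins 61 mm behind the grasp point.
Start: joints at [-79.991, 27.33, 1.283, 89.118, -0.659, 63.558, -4.761], TCP at [0.188, 0.648, 0.242] pointing down, gripper open.
Joint ranges: [-169.35, 169.35], [-19.33, 120.38], [-80.79, 83.38], [13.8, 139.57], [-78.32, 258.32], [9.67, 109.79], [-169.56, 169.56]. Speed limits (degrees/s): [136.94, 136.94, 180, 180, 180, 180, 180].

## Interface

Orientations are given as [roll, pitch, yaw] about the fixed x, y, z axes, in that order (R = Rz(yaw) Ry(pitch) Rx(roll)).
In Python, from rig import ctrl gives the robot as it stands.
- The arm moves only by the shell command python3 -m crank 'ROWS' [OPENING] [FORCE]. ROWS is JSON, a list that holds one entry, the list of rows, each a list of 6 numbers: the shift along the world's x, y, z in cm, then the turn, a rotation vector about the world's x, y, z in rad. A call has 1 to 8 rows; each row shifts and turns the commanded pose from where the row before left it; what a row does not reach is not made up. A row lasts 1/8 s, in which the tool goes at most 62.5 mm and 10.7 degrees, less where a joint would pass 70% of its speed; a pose out of reach is approached as far as the arm can. A call is refused whole if a number of a shift passes 6.25 or a number of a turn 0.188, either way. A call with a gripper value outside its range is refused whole. OPENING is the gripper command: -1 is fully open, 1 is shut, values between are in proportion, set as the call begins (- or left out, the last holds). The fingers move at their own pace and stop on an object; FORCE is the grip in N (left out, the last holds). Time passes only in rows, so rows that do not move let the fingers close. It gives the time, the measured TCP pose, the force and the opening at its end, in the units of the state.
- ctrl.get_obs(): the state, without advancing time (a new reading comes with each control period).
- ctrl.get_image(name): name is "scene" or "top"; returns a dict with "pixels" (480x640x3 uint8, red, green, blue), "z_map" (480x640 float32, m along the optical axis (not along the pixel's ray), 0 where there is no reading), "intrinsics" (3x3 intrinsics, pixels), "eye" and "orientation" of the camera in the world. Camera axes: x right, y down, z forward; pixel columns grow to the right and rows downward; lengths in m; the calibration is good to about 2 mm. A picture is of the moment at which its call begins.
- ctrl.sign_off(): hands the job in, once; it reports no verdict.
The state is a dict: "time": time; "joint_pos": joint angles; "joint_vel": joint speeds; "joint_efforts": joint torques, N m; "tcp_pos": TCP position; "ee_rot": TCP orientation; "contact_force": force on the tool from outside, world axes, zero at the start; "moment": the same for the moment, N m; "width": opening from 0.0 (shut) to 1.0 (fully open).
Only numpy, scipy, OpenCV 4.12 (cv2) and the standard library are available. Lean on these libraries where they do the work, as an engineer would, in place of code of your own. Each camera call takes 0.05 s, during which the arm holds its last target.

## Task

Swing the orange latch inside the white housing down over the battery pack until it rests fully home in its catch. Then pick up the aluminium cover by its handle and finish holding it level, still and about 1 cm above the housing's rim without touching it, with all four of its holes lined up so that every threaded hole below shows whole through its cover hole, ready for a colleague to put in the screws: the program ends while the cover is still held there. Leave the other things on the worktop where they are.

Things in the scene. Friction and masses are not known exactly. Their poses are not given: they have to be found in the camera images.
- housing: White open-topped logger housing, fixed to the worktop: 102 (x) x 142 (y) x 55 (z) mm, walls 4 mm. Origin: centre of its underside, on the worktop; z up. A blue battery pack (top 34 mm up) lies inside. A black cable gland sticks out 16 mm from its -y end. Four corner bosses end flush with the rim.
- housing_hole1 (a point): Mouth of a 5 mm threaded hole (dark, in a brass insert) in a corner boss, level with the rim; at 39, 59, 55 mm in the housing's frame.
- housing_hole2 (a point): Mouth of a 5 mm threaded hole (dark, in a brass insert) in a corner boss, level with the rim; at 39, -59, 55 mm in the housing's frame.
- housing_hole3 (a point): Mouth of a 5 mm threaded hole (dark, in a brass insert) in a corner boss, level with the rim; at -39, -59, 55 mm in the housing's frame.
- housing_hole4 (a point): Mouth of a 5 mm threaded hole (dark, in a brass insert) in a corner boss, level with the rim; at -39, 59, 55 mm in the housing's frame.
- latch (a joint): Orange latch bar, 70 mm long, 12 wide, 5 thick, hinged in the housing about the housing's y axis. Rad: 0 = closed, level across the pack, pointing to the housing's +x, its end in the steel catch, where it stops; grows as it opens; pi/2 = straight up; 1.9 = limit. Hinge friction (0.03 N m) holds it where left; no spring. Closed, its top is 40.5 mm above the worktop, 14.5 below the rim.
- latch_hinge (a point): Point on the latch's hinge axis, mid-width of the bar, at -34, 0, 38 mm in the housing's frame; fixed in the housing.
- latch_tip (a point): Free end of the latch, on its middle line, 68 mm from the hinge axis.
- cover: Loose aluminium plate, 102 (x) x 142 (y) x 4 mm, about 0.22 kg, lying flat, handle up. Origin: centre of its underside, z up. Black D handle mid-top: bar 72 mm long along x, 14 wide, 14 high, its centre 33 mm above the origin, on posts 12 mm square at x = -29 and +29 mm. Balances at the handle's middle. It is the same after a half turn and may go on either way round.
- cover_hole1 (a point): Centre, at the underside, of a 12 mm through hole near a corner of the cover; at 39, 59, 0 mm in the cover's frame.
- cover_hole2 (a point): Centre, at the underside, of a 12 mm through hole near a corner of the cover; at 39, -59, 0 mm in the cover's frame.
- cover_hole3 (a point): Centre, at the underside, of a 12 mm through hole near a corner of the cover; at -39, -59, 0 mm in the cover's frame.
- cover_hole4 (a point): Centre, at the underside, of a 12 mm through hole near a corner of the cover; at -39, 59, 0 mm in the cover's frame.
- bean_cup: Bystander: specimen cup with red screw lid, white beans, 62 mm wide, 74 mm tall. Origin at its underside.
- kidney_cup: Bystander: specimen cup with red screw lid, dark red beans, 62 mm wide, 73 mm tall. Origin at its underside.
- timer: Bystander: white bench timer with three keys, 66x66x19 mm. Origin at its underside.
- petri: Bystander: two stacked white petri dishes, 90 mm wide, 32 mm tall. Origin at its underside.
- marker: Bystander: white felt marker with blue cap, 122 mm long, 14 mm thick, lying. Origin at its underside.
- bottle: Bystander: small reagent bottle with blue cap, 56 mm wide, 101 mm tall. Origin at its underside.
- screwdriver: Bystander: screwdriver, 170 mm long, lying. Origin at its underside.

How it is judged (in metres and radians):
On the way, in this order (a step that is already met when the one before it is completed fails the run):
1. the latch is home in its catch (within 0.08 rad) (value of joint latch below 0.08 rad), for 0.2 s.
2. the cover is lifted by the gripper, more than 20 mm off the worktop (height (world z) of cover above 0.02 m and contact force between cover and the fingers above 0.5 N), for 0.2 s.
At the end, for the whole second after the job is handed in: The latch is within 0.08 rad of closed; the gripper holds the cover still and level (tilt under 0.06 rad), its underside 4 to 20 mm above the housing's rim and touching nothing of the housing, each of its four holes within 4 mm (seen from above) of a threaded hole, either way round (value of joint latch below 0.08 rad and ((horizontal distance between cover_hole1 and housing_hole1 below 0.004 m and horizontal distance between cover_hole2 and housing_hole2 below 0.004 m and horizontal distance between cover_hole3 and housing_hole3 below 0.004 m and horizontal distance between cover_hole4 and housing_hole4 below 0.004 m) or (horizontal distance between cover_hole1 and housing_hole3 below 0.004 m and horizontal distance between cover_hole2 and housing_hole4 below 0.004 m and horizontal distance between cover_hole3 and housing_hole1 below 0.004 m and horizontal distance between cover_hole4 and housing_hole2 below 0.004 m)) and z of cover in the frame of housing between 0.059 and 0.075 m and angle between cover's own z axis and vertical below 0.06 rad and contact force between cover and housing below 0.05 N and contact force between cover and the fingers above 1 N and linear speed of cover below 0.015 m/s and angular speed of cover below 0.1 rad/s); the arm keeps its last pose, push and grip.
It fails at once if a bystander is moved more than 30 mm (distance of any of bean_cup, kidney_cup, timer, petri, marker, bottle, screwdriver from where it was at the start of the episode above 0.03 m).
It also fails if it takes over 56 s, if anything falls off the work surface, if the arm or the gripper's body presses on something with over 40 N, if the wrist force passes 120 N, or if a joint passes its speed limit or range.

## Working session

There is one attempt and no reset: what is moved stays moved. The work goes in short steps, Python scripts to look and compute and a shell command to move; the robot and the scene stay as the last step left them, time stands still between calls to the robot, and variables do not carry over. Pictures are saved under pics/ and viewed, and the job is handed in when it is done.

```bash
ls; mkdir -p pics; python3 - <<'E'
from rig import ctrl
import cv2,numpy as np
for n in ("scene","top"):
    d=ctrl.get_image(n)
    cv2.imwrite(f"pics/{n}0.png",d["pixels"][:,:,::-1]); np.savez(f"{n}0.npz",**d)
    print(n,d["intrinsics"],d["eye"],d["orientation"])
print(ctrl.get_obs())
E
```

```text
pics
scene [[437.82945336   0.         324.3592798 ]
 [  0.         437.82945336 242.34151412]
 [  0.           0.           1.        ]] [ 0.50667192 -0.74842845  1.10248897] [-141.14486515    0.28273877   -2.766339  ]
top [[540.34501245   0.         316.78791054]
 [  0.         540.34501245 243.84598627]
 [  0.           0.           1.        ]] [0.325448   0.10050726 1.43591226] [-1.70860204e+02  6.41277980e-02 -9.08651297e+01]
{'time': 0.1, 'joint_pos': array([-79.99078998,  27.37074012,   1.27937331,  89.16807125,
        -0.65523428,  63.56005557,  -4.76082909]), 'joint_vel': array([-0.05537573, -0.19066045,  0.01189154, -0.15784187, -0.13235059,
       -0.05146456, -0.02708277]), 'joint_efforts': array([ 4.23912963e-03, -5.84088421e+01,  1.54031899e+00, -2.73314148e+01,
       -5.41163154e-02,  1.31199704e-02,  3.06266884e-05]), 'tcp_pos': array([0.18823183, 0.64771655, 0.24081615]), 'ee_rot': array([1.79990490e+02, 9.10527793e-02, 7.38010676e+01]), 'contact_force': array([-0.28137833, -0.70934338, -0.52572558]), 'moment': array([-0.03749945, -0.03530357,  0.01164972]), 'width': 1.0028639230394283}
```

View pics/scene0.png

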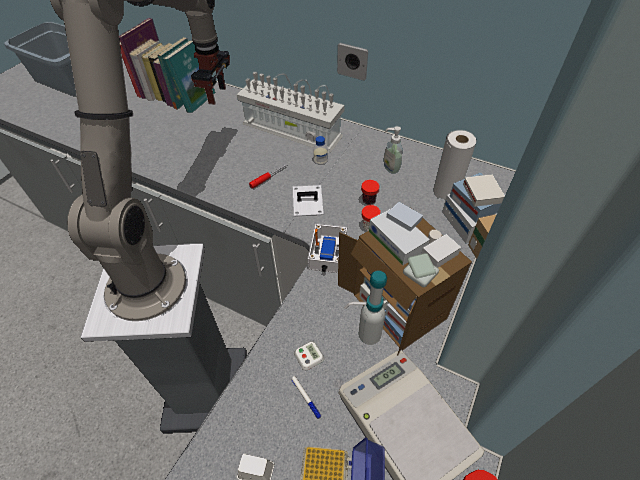

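View pics/top0.png

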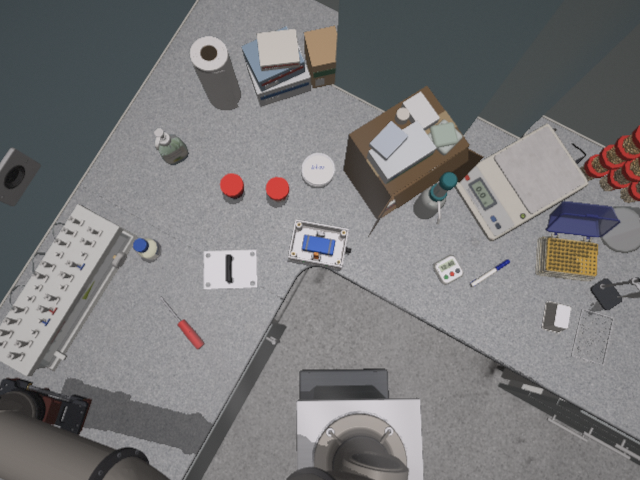

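The top view shows the cover at about (230,269), the housing at (319,245), and the orange latch near (316,255). The red-lidded cups, petri dishes, screwdriver and timer stand around them. Next I zoom in.

```bash
cat > h.py <<'E'
import numpy as np,cv2
from scipy.spatial.transform import Rotation as R
def load(n):
    d=dict(np.load(n)); return d
def rot(d): 
    o=d["orientation"]; return R.from_euler('xyz',o,degrees=True).as_matrix()
def plane(d,uv,z):
    uv=np.atleast_2d(uv).astype(float);K=d["intrinsics"]
    r=np.c_[(uv[:,0]-K[0,2])/K[0,0],(uv[:,1]-K[1,2])/K[1,1],np.ones(len(uv))]@rot(d).T
    t=(z-d["eye"][2])/r[:,2]; return d["eye"]+r*t[:,None]
def depthpt(d,uv):
    uv=np.atleast_2d(uv).astype(int);K=d["intrinsics"];z=d["z_map"][uv[:,1],uv[:,0]]
    r=np.c_[(uv[:,0]-K[0,2])/K[0,0],(uv[:,1]-K[1,2])/K[1,1],np.ones(len(uv))]
    return d["eye"]+(r*z[:,None])@rot(d).T
def proj(d,p):
    p=(np.atleast_2d(p)-d["eye"])@rot(d); K=d["intrinsics"]
    return np.c_[p[:,0]/p[:,2]*K[0,0]+K[0,2],p[:,1]/p[:,2]*K[1,1]+K[1,2]]
def crop(d,x0,y0,w,h,s,fn):
    im=cv2.resize(d["pixels"][y0:y0+h,x0:x0+w,::-1],None,fx=s,fy=s,interpolation=cv2.INTER_CUBIC); cv2.imwrite(fn,im)
E
python3 - <<'E'
from h import *
t=load("top0.npz");s=load("scene0.npz")
crop(t,190,205,170,110,4.7,"pics/t0c.png")
crop(s,280,170,100,110,5.4,"pics/s0c.png")
print(depthpt(t,[[250,300],[400,250],[320,245],[210,255],[290,240]]))
E
```

```text
[[ 0.40868376  0.27790253 -0.00154344]
 [ 0.53601139 -0.12430097  0.00202219]
 [ 0.54730256  0.09030277  0.03711011]
 [ 0.53016489  0.38507975  0.00257324]
 [ 0.56738736  0.17045189  0.00400602]]
```

View pics/t0c.png

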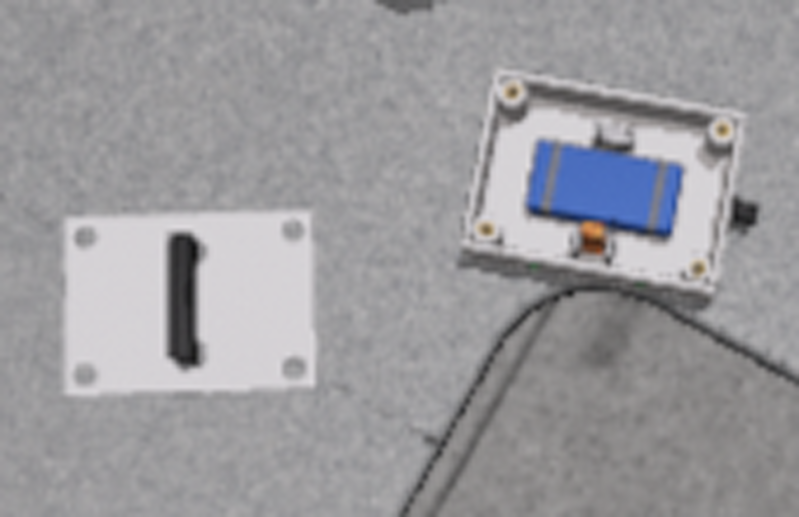

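View pics/s0c.png

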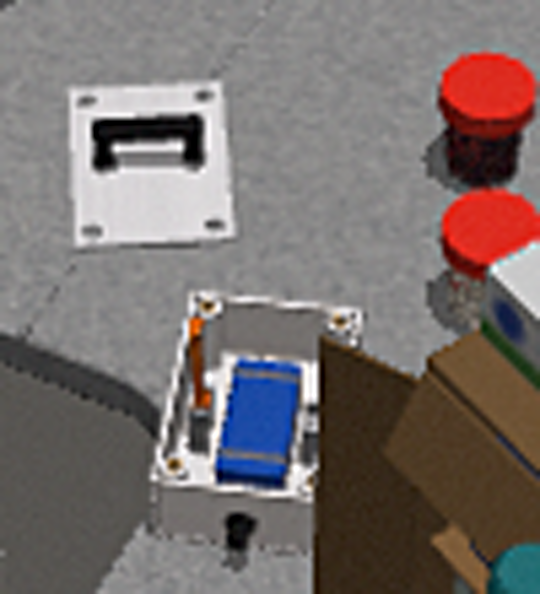

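The housing's four brass inserts are clear in the top crop at (512,91), (722,130), (698,268) and (486,229). The latch stands nearly upright at the near (-x) side. The cover holes are at (86,236), (293,230), (293,368) and (86,374).

```bash
cat >> h.py <<'E'
def fit(model,P):
    m=model[:,:2]-model[:,:2].mean(0);q=P[:,:2]-P[:,:2].mean(0)
    a=np.arctan2((m[:,0]*q[:,1]-m[:,1]*q[:,0]).sum(),(m*q).sum())
    Rm=np.array([[np.cos(a),-np.sin(a)],[np.sin(a),np.cos(a)]])
    c=P[:,:2].mean(0)-Rm@model[:,:2].mean(0); res=P[:,:2]-(model[:,:2]@Rm.T+c)
    return c,np.degrees(a),np.abs(res).max()
M=np.array([[39,59],[39,-59],[-39,-59],[-39,59]])/1000.
def cents(d,box,lo,hi,amin,amax):
    x0,y0,w,h=box;S=4
    im=cv2.resize(d["pixels"][y0:y0+h,x0:x0+w,::-1],None,fx=S,fy=S,interpolation=cv2.INTER_CUBIC)
    m=cv2.inRange(cv2.cvtColor(im,cv2.COLOR_BGR2HSV),lo,hi)
    n,l,st,c=cv2.connectedComponentsWithStats(m)
    return [(round((c[i][0]+.5)/S-.5+x0,2),round((c[i][1]+.5)/S-.5+y0,2),int(st[i][4])) for i in range(1,n) if amin<st[i][4]<amax]
E
python3 - <<'E'
from h import *
t=load("top0.npz");s=load("scene0.npz")
f=lambda x,y,s,x0,y0:((x+.5)/s-.5+x0,(y+.5)/s-.5+y0)
print("brass",cents(t,(285,215,75,55),(10,90,60),(28,255,255),20,400))
print("brass s",cents(s,(305,220,45,45),(10,90,60),(28,255,255),10,400))
print("orange s",cents(s,(305,220,45,45),(5,180,120),(14,255,255),10,4000))
print("orange t",cents(t,(285,215,75,55),(5,150,120),(14,255,255),10,4000))
H=np.array([f(*p,4.7,190,205) for p in [(512,91),(722,130),(698,268),(486,229)]])
C=np.array([f(*p,4.7,190,205) for p in [(86,236),(293,230),(293,368),(86,374)]])
print(fit(M,plane(t,H,.055)),fit(M,plane(t,C,.003)))
Hs=np.array([f(*p,5.4,280,170) for p in [(207,305),(340,321),(174,464)]])
P=plane(s,Hs,.055);print("scene H",P)
print("top H",plane(t,H,.055))
Cs=np.array([f(*p,5.4,280,170) for p in [(204,96),(214,225),(92,232),(87,101)]])
print(fit(M,plane(s,Cs,.003)),plane(s,Cs,.003)); print(plane(t,C,.003))
# cover handle top
for d,b in((t,(215,240,30,50)),(s,(290,180,40,40))):print("handle",cents(d,b,(0,0,0),(180,255,60),50,9000))
E
```

```text
brass [(np.float64(343.61), np.float64(232.33), 26), (np.float64(293.15), np.float64(253.52), 25)]
brass s [(np.float64(317.85), np.float64(226.25), 43), (np.float64(315.81), np.float64(233.3), 382), (np.float64(342.27), np.float64(229.02), 41), (np.float64(344.45), np.float64(234.48), 176), (np.float64(317.27), np.float64(243.38), 123), (np.float64(311.77), np.float64(255.43), 54), (np.float64(337.12), np.float64(258.58), 16)]
orange s [(np.float64(315.78), np.float64(229.96), 101), (np.float64(317.63), np.float64(243.59), 54)]
orange t [(np.float64(315.17), np.float64(253.62), 100)]
(array([0.55049077, 0.09498185]), np.float64(-11.344335798978484), np.float64(0.0004293081719735081)) (array([0.49213588, 0.33124168]), np.float64(0.7363321106359512), np.float64(0.0006318269671901078))
scene H [[0.52508057 0.161864   0.055     ]
 [0.60204719 0.14544798 0.055     ]
 [0.50220284 0.04597199 0.055     ]]
top H [[0.60076372 0.14541177 0.055     ]
 [0.57702723 0.02958555 0.055     ]
 [0.50041076 0.04448797 0.055     ]
 [0.52376139 0.1604421  0.055     ]]
(array([0.49337242, 0.33172708]), np.float64(0.9905237871810154), np.float64(0.0005269586077529254)) [[0.53118342 0.3908655  0.003     ]
 [0.53304308 0.27385822 0.003     ]
 [0.45578279 0.27191202 0.003     ]
 [0.4534804  0.39027257 0.003     ]]
[[0.53067864 0.3906156  0.003     ]
 [0.53233195 0.27268923 0.003     ]
 [0.45357479 0.27237719 0.003     ]
 [0.45195815 0.3892847  0.003     ]]
handle [(np.float64(228.6), np.float64(267.36), 1646)]
handle [(np.float64(306.79), np.float64(194.7), 1715)]
```

```bash
python3 - <<'E'
from h import *
t=load("top0.npz");s=load("scene0.npz")
c=np.array([.551,.0957]);a=np.radians(-11.3);ux=np.array([np.cos(a),np.sin(a)])
for th in (1.3,1.4,1.5,1.6,1.7,1.8,1.9):
    p=np.r_[c+ux*(-.034+.068*np.cos(th)),.038+.068*np.sin(th)]
    print(th,p.round(3),proj(s,p).round(1),proj(t,p).round(1))
v,u=np.mgrid[0:480:2,0:640:2];uv=np.c_[u.ravel(),v.ravel()]
P=np.r_[depthpt(t,uv),depthpt(s,uv)]
# obstacles near work area
for z0 in (.1,.15,.2):
    q=P[(P[:,2]>z0)&(P[:,0]>.3)&(P[:,0]<.85)&(P[:,1]>-.15)&(P[:,1]<.6)&(P[:,2]<.6)]
    print(z0,len(q)); 
    if len(q): print(q.min(0),q.max(0)); dd=np.hypot(q[:,0]-c[0],q[:,1]-c[1]); i=dd.argsort()[:6]; print(q[i].round(3))
E
```

```text
1.3 [0.535 0.099 0.104] [[322.  231.2]] [[316.8 245.6]]
1.4 [0.529 0.1   0.105] [[319.8 230.6]] [[316.3 248. ]]
1.5 [0.522 0.101 0.106] [[317.5 230.2]] [[315.8 250.6]]
1.6 [0.516 0.103 0.106] [[315.3 229.9]] [[315.3 253.3]]
1.7 [0.509 0.104 0.105] [[313.1 229.8]] [[314.8 256. ]]
1.8 [0.503 0.105 0.104] [[310.9 229.8]] [[314.3 258.7]]
1.9 [0.496 0.107 0.102] [[308.7 230. ]] [[313.9 261.3]]
0.1 3206
[ 0.51325274 -0.14999312  0.10006414] [0.84862278 0.5999693  0.34638162]
[[0.518 0.101 0.111]
 [0.518 0.097 0.103]
 [0.518 0.101 0.108]
 [0.519 0.106 0.107]
 [0.513 0.101 0.11 ]
 [0.514 0.106 0.108]]
0.15 2783
[ 0.57230696 -0.14999312  0.15000245] [0.84862278 0.49082378 0.34638162]
[[ 0.572 -0.037  0.183]
 [ 0.573 -0.037  0.226]
 [ 0.574 -0.037  0.267]
 [ 0.572 -0.039  0.252]
 [ 0.576 -0.039  0.26 ]
 [ 0.573 -0.04   0.152]]
0.2 2590
[ 0.57230696 -0.14999312  0.20012408] [0.84862278 0.02504778 0.34638162]
[[ 0.573 -0.037  0.226]
 [ 0.574 -0.037  0.267]
 [ 0.572 -0.039  0.252]
 [ 0.576 -0.039  0.26 ]
 [ 0.576 -0.041  0.246]
 [ 0.577 -0.042  0.223]]
```

The latch stands at about 1.6 rad. The housing is at (0.551, 0.096), yaw -11.3°. The cover is at (0.493, 0.3315), yaw +0.9°. I close the gripper and move to the -x side of the latch.

```bash
python3 -m crank '[[[2.4,-4.5,0,0,0,0.0107],[2.4,-4.5,0,0,0,0.0107],[2.4,-4.5,0,0,0,0.0107],[2.4,-4.5,0,0,0,0.0107],[2.4,-4.5,0,0,0,0.0107],[2.4,-4.5,0,0,0,0.0107],[2.4,-4.5,0,0,0,0.0107],[2.4,-4.5,0,0,0,0.0107]]]' 1 20
```

```text
time: 1.1
tcp_pos: [0.3808, 0.2865, 0.2415]
ee_rot: [-180.0, 0.0, 78.7]
contact_force: [0.6, 0.5, -0.2]
width: 0.13
```

```bash
python3 -m crank '[[[2.3,-4.4,0,0,0,0],[2.3,-4.4,0,0,0,0],[2.3,-4.4,0,0,0,0],[2.3,-4.3,0,0,0,0],[0,0,-5,0,0,0],[0,0,-5,0,0,0],[0,0,-4,0,0,0],[0,0,0,0,0,0]]]'
python3 - <<'E'
from h import *
from rig import ctrl
s=ctrl.get_image("scene");crop(s,290,170,100,100,6,"pics/s1c.png")
print(ctrl.get_obs())
E
```

```text
time: 2.1
tcp_pos: [0.4701, 0.1123, 0.0994]
ee_rot: [-179.7, 0.2, 78.7]
contact_force: [0.3, 0.4, 1.1]
width: 0.002
{'time': 2.15, 'joint_pos': array([-34.02176978,  21.55276074,  15.9212935 , 122.36938071,
        -9.51926974,  37.37786155,  67.13158871]), 'joint_vel': array([-0.42228934, -2.53656551,  0.69461341, -1.82152793,  0.12333685,
        0.3552306 , -0.13577876]), 'joint_efforts': array([ 2.43958068e-02, -3.88507247e+01,  3.22175749e+00, -1.70011783e+01,
       -7.49234646e-02, -2.04717176e-02,  6.08223723e-02]), 'tcp_pos': array([0.47162603, 0.11279883, 0.10121776]), 'ee_rot': array([-1.79871497e+02,  1.00698033e-01,  7.86879354e+01]), 'contact_force': array([-0.1167714 ,  0.44762906,  0.18487234]), 'moment': array([-0.00925291,  0.06476367, -0.00633595]), 'width': 0.005943383613217362}
```

View pics/s1c.png

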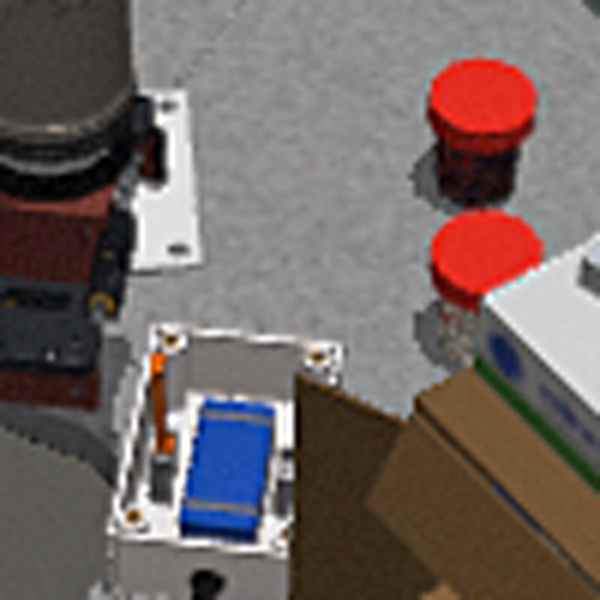

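```bash
python3 -m crank '[[[2.94,-0.7,0,0,0,0],[1.96,-0.4,0,0,0,0],[1.37,-0.27,-0.9,0,0,0],[1.37,-0.27,-1.1,0,0,0],[0.6,-0.12,-1.0,0,0,0],[0.2,-0.04,-0.6,0,0,0],[0,0,0,0,0,0]]]'
```

```text
time: 3.02
tcp_pos: [0.5561, 0.0951, 0.0649]
ee_rot: [-179.9, 0.0, 78.7]
contact_force: [-1.0, -1.1, 0.5]
width: 0.004
```

```bash
python3 - <<'E'
from h import *
from rig import ctrl
s=ctrl.get_image("scene");crop(s,290,170,100,100,6,"pics/s2c.png")
E
```

```text
(no output)
```

View pics/s2c.png

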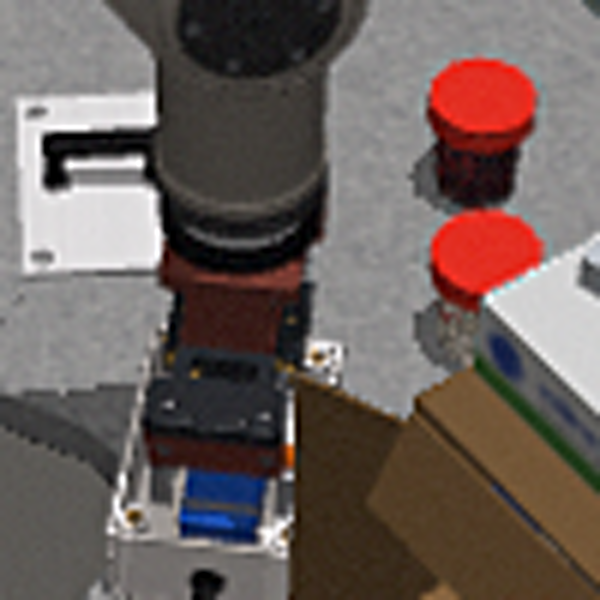

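The latch tip now shows low, at crop (290,455), and the fingers are above the bar. I press down further.

```bash
python3 -m crank '[[[0,0,-0.3,0,0,0],[0,0,-0.25,0,0,0],[0,0,-0.1,0,0,0],[0,0,0,0,0,0]]]'; python3 -m crank '[[[0,0,-0.1,0,0,0],[0,0,0,0,0,0],[0,0,-0.1,0,0,0],[0,0,0,0,0,0]]]'
```

```text
time: 3.58
tcp_pos: [0.5569, 0.0953, 0.0598]
ee_rot: [180.0, -0.0, 78.7]
contact_force: [-1.0, -0.1, 5.6]
width: 0.004
time: 4.08
tcp_pos: [0.557, 0.0953, 0.0592]
ee_rot: [180.0, -0.1, 78.7]
contact_force: [-6.2, -0.7, 20.1]
width: 0.004
```

20 N with the fingertips at 40.2 mm means the bar is on its stop. I raise the arm and check.

```bash
python3 -m crank '[[[0,0,0,0,0,0],[0,0,3,0,0,0],[0,0,6,0,0,0],[-1,4,5,0,0,0.05],[-1.5,6,0,0,0,0.05],[-1.5,6,0,0,0,0.05],[-1.5,6,0,0,0,0.06],[-0.9,1.6,0,0,0,0]]]' -1
python3 - <<'E'
from h import *
from rig import ctrl
import numpy as np
s=ctrl.get_image("scene");np.savez("scene3.npz",**s);crop(s,285,170,100,100,6,"pics/s3c.png")
t=ctrl.get_image("top");np.savez("top3.npz",**t);crop(t,190,205,170,110,4.7,"pics/t3c.png")
E
```

```text
time: 5.08
tcp_pos: [0.4908, 0.3347, 0.1952]
ee_rot: [-179.9, -0.1, 91.1]
contact_force: [-0.5, 0.0, -0.1]
width: 0.878
```

View pics/s3c.png

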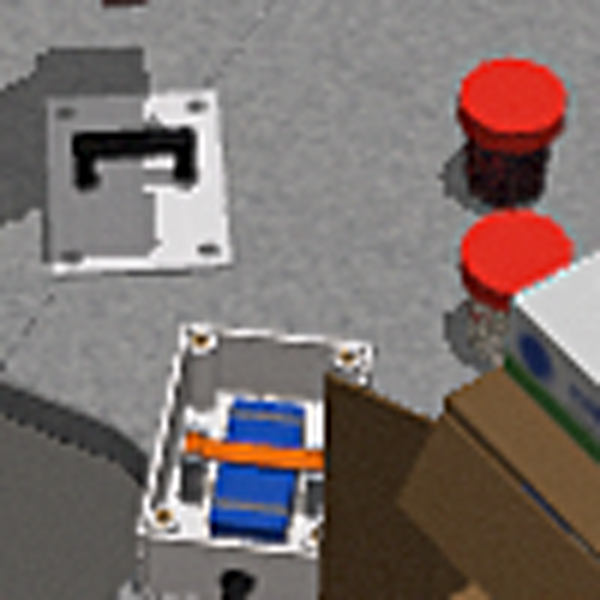

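View pics/t3c.png

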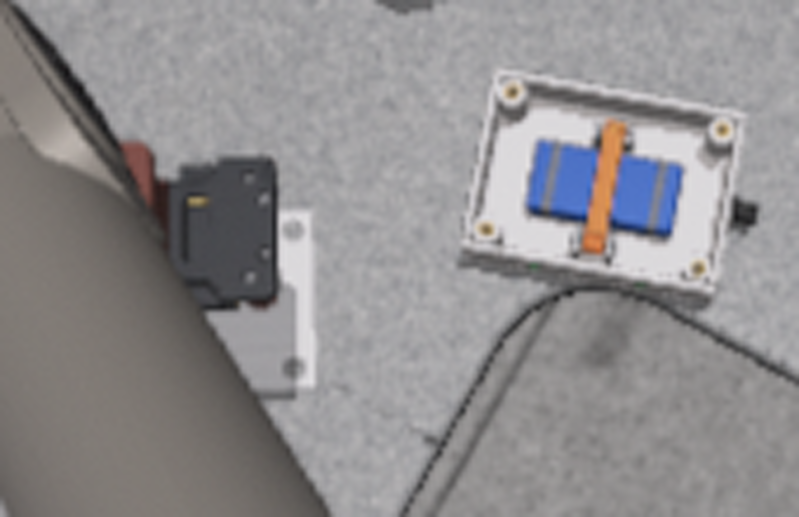

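The latch lies level across the pack with its tip in the catch. The cover is undisturbed. I descend on the handle.

```bash
python3 -m crank '[[[0.2,-0.3,-5,0,0,0],[0,0,-5,0,0,0],[0,0,-4,0,0,0],[0,0,-1.5,0,0,0],[0,0,-0.6,0,0,0],[0,0,0,0,0,0]]]' -1
python3 - <<'E'
from h import *
from rig import ctrl
s=ctrl.get_image("scene");np.savez("scene4.npz",**s);crop(s,285,170,60,60,9,"pics/s4c.png");print(ctrl.get_obs()["tcp_pos"])
E
```

```text
time: 5.92
tcp_pos: [0.4961, 0.3266, 0.0354]
ee_rot: [179.9, -0.0, 90.7]
contact_force: [-0.2, -0.5, -0.3]
width: 0.999
[0.49615212 0.3269527  0.03572778]
```

View pics/s4c.png

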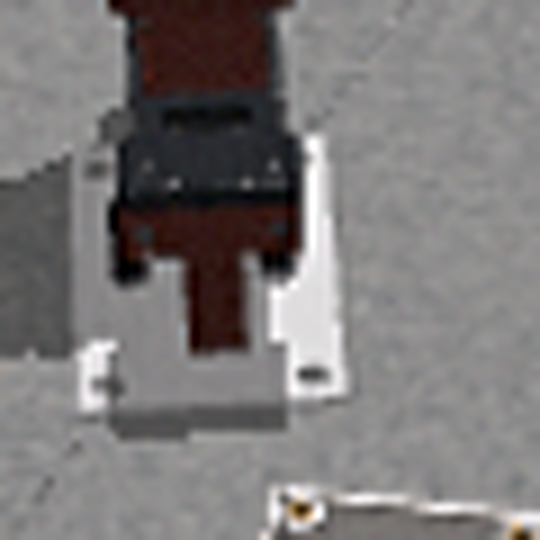

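The fingers straddle the handle, but 3 mm in x and 4.5 mm in y off centre. I correct that and close.

```bash
python3 -m crank '[[[-0.3,0.45,-0.2,0,0,0],[0,0,0,0,0,0]]]' -1; python3 -m crank '[[[0,0,0,0,0,0],[0,0,0,0,0,0],[0,0,0,0,0,0],[0,0,0,0,0,0],[0,0,0,0,0,0],[0,0,0,0,0,0]]]' 1 40
```

```text
time: 6.22
tcp_pos: [0.4918, 0.3324, 0.0329]
ee_rot: [180.0, -0.1, 90.8]
contact_force: [-0.8, 0.7, -0.0]
width: 0.998
time: 6.98
tcp_pos: [0.4921, 0.3313, 0.0324]
ee_rot: [-180.0, -0.0, 90.7]
contact_force: [0.5, 0.1, -0.3]
width: 0.358
```

```bash
python3 -m crank '[[[0,0,0,0,0,0],[0,0,0,0,0,0],[0,0,0,0,0,0],[0,0,0,0,0,0]]]' 1 40
```

```text
time: 7.48
tcp_pos: [0.4921, 0.3314, 0.0324]
ee_rot: [180.0, -0.0, 90.7]
contact_force: [0.7, 0.8, -1.0]
width: 0.158
```

The opening reads 13.9 mm, so it is gripping the handle bar. I lift to 12 cm and look.

```bash
python3 -m crank '[[[0,0,1,0,0,0],[0,0,2,0,0,0],[0,0,3,0,0,0],[0,0,3,0,0,0],[0,0,3,0,0,0],[0,0,0,0,0,0],[0,0,0,0,0,0]]]'
python3 - <<'E'
from h import *
from rig import ctrl
s=ctrl.get_image("scene");np.savez("scene5.npz",**s);crop(s,270,130,100,100,6,"pics/s5c.png");print(ctrl.get_obs()["tcp_pos"])
E
```

```text
time: 8.35
tcp_pos: [0.4915, 0.331, 0.152]
ee_rot: [-180.0, 0.0, 90.7]
contact_force: [1.1, -0.3, -2.8]
width: 0.154
[0.49126716 0.33072927 0.15132344]
```

View pics/s5c.png

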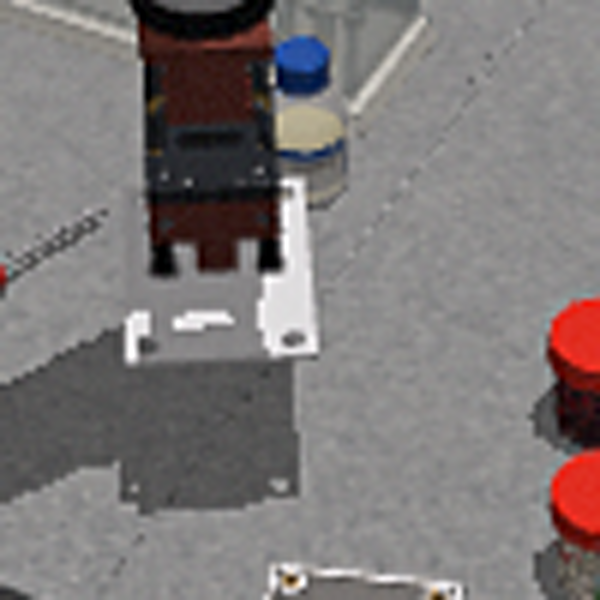

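The cover is held level. I carry it over the housing and hold 3 cm above the rim.

```bash
python3 -m crank '[[[0.5,-2,0,0,0,-0.03],[1,-4,0,0,0,-0.035],[1,-4,0,0,0,-0.035],[1,-4,0,0,0,-0.035],[1,-4,0,0,0,-0.035],[1,-4,0,0,0,-0.035],[0.4,-1.5,0,0,0,-0.008],[0,0,0,0,0,0]]]'; python3 -m crank '[[[0,0,-1.5,0,0,0],[0,0,-1.5,0,0,0],[0,0,0,0,0,0],[0,0,0,0,0,0]]]'
python3 - <<'E'
from h import *
from rig import ctrl
s=ctrl.get_image("scene");np.savez("scene6.npz",**s);crop(s,285,180,100,100,6,"pics/s6c.png");print(ctrl.get_obs()["tcp_pos"],ctrl.get_obs()["ee_rot"])
t=ctrl.get_image("top");np.savez("top6.npz",**t);crop(t,260,190,120,90,6.5,"pics/t6c.png")
E
```

```text
time: 9.4
tcp_pos: [0.5509, 0.0946, 0.1519]
ee_rot: [-180.0, 0.0, 78.4]
contact_force: [0.3, 0.6, -3.4]
width: 0.154
time: 9.9
tcp_pos: [0.551, 0.0967, 0.1222]
ee_rot: [-180.0, 0.0, 78.6]
contact_force: [0.1, 0.0, -2.4]
width: 0.155
[0.55129096 0.09659728 0.12249326] [ 1.79984235e+02 -6.74856807e-03  7.85579860e+01]
```

View pics/s6c.png

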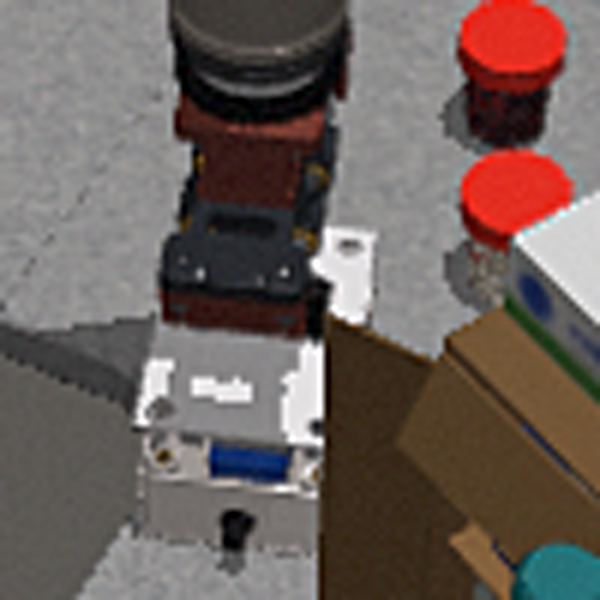

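View pics/t6c.png

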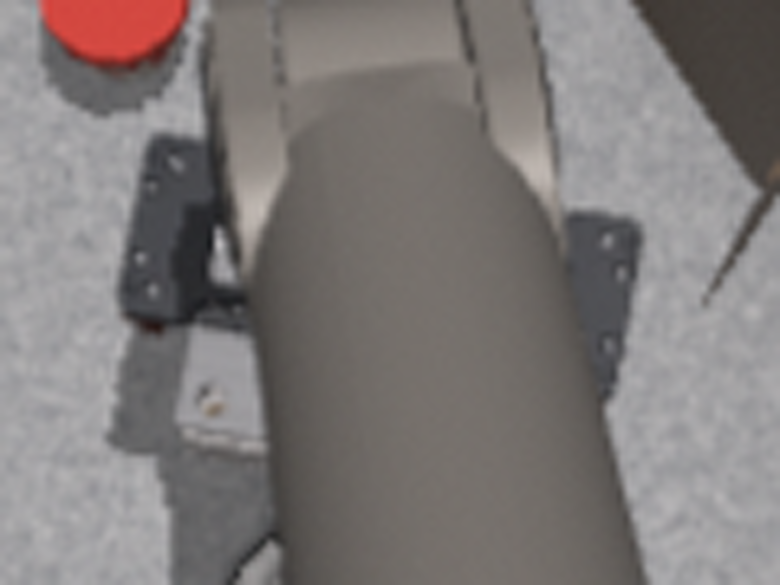

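In the scene view the cover holes are at crop (160,409) and (348,246). In the top view one hole shows a brass insert through it at crop (210,400). I lower to about 11 mm above the rim and then measure.

```bash
python3 -m crank '[[[-0.05,-0.1,-1,0,0,0],[0,0,-0.8,0,0,0],[0,0,-0.6,0,0,0],[0,0,0,0,0,0],[0,0,0,0,0,0],[0,0,0,0,0,0]]]'
python3 - <<'E'
from h import *
from rig import ctrl
s=ctrl.get_image("scene");np.savez("scene7.npz",**s);crop(s,300,205,60,70,9,"pics/s7c.png");
t=ctrl.get_image("top");np.savez("top7.npz",**t);crop(t,270,225,60,50,12,"pics/t7c.png")
o=ctrl.get_obs();print(o["tcp_pos"],o["ee_rot"],o["contact_force"])
c=np.array([.552,.0964]);a=np.radians(-11.3);Rm=np.array([[np.cos(a),-np.sin(a)],[np.sin(a),np.cos(a)]])
for n,d,cc in(("s",s,c),("t",t,np.array([.5505,.095]))):
    q=M@Rm.T+cc
    p=proj(d,np.c_[q,np.full(4,.0700)]);print(n,p.round(2).tolist(),proj(d,np.c_[q,np.full(4,.055)]).round(2).tolist())
E
```

```text
time: 10.75
tcp_pos: [0.5508, 0.0953, 0.0986]
ee_rot: [180.0, -0.0, 78.5]
contact_force: [-0.9, -0.9, -3.0]
width: 0.153
[0.55076173 0.09534034 0.09861058] [ 1.79980224e+02 -1.40148039e-02  7.85306136e+01] [ 0.54219136  0.49496801 -2.46045349]
s [[342.58, 225.63], [337.69, 255.44], [311.67, 252.42], [317.92, 222.93]] [[342.45, 228.76], [337.59, 258.48], [311.81, 255.46], [318.0, 226.06]]
t [[298.42, 223.01], [343.53, 231.16], [338.22, 260.77], [292.73, 252.48]] [[298.62, 224.14], [343.25, 232.21], [338.0, 261.52], [292.99, 253.31]]
```

View pics/s7c.png

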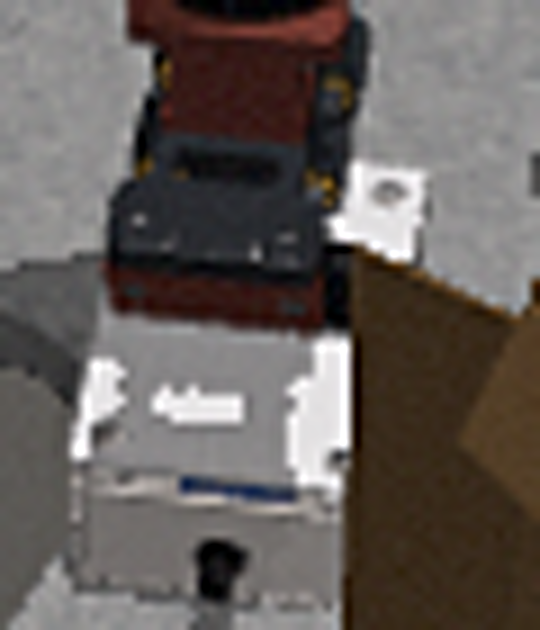

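View pics/t7c.png

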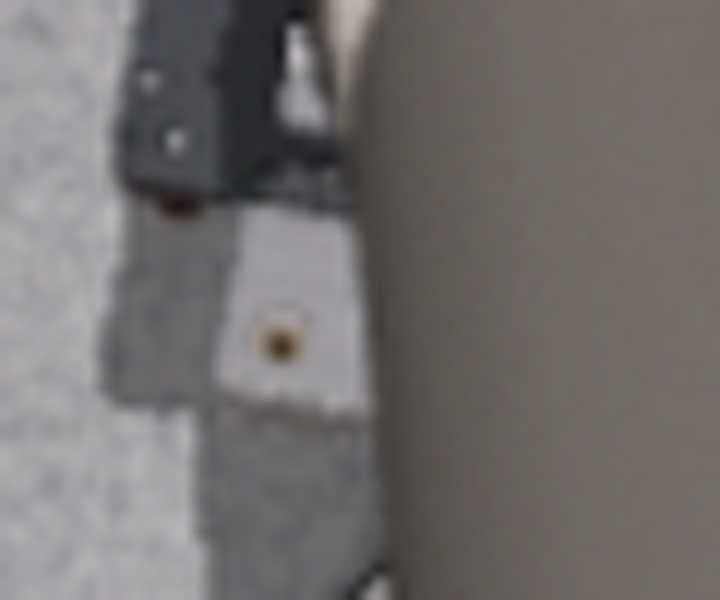

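Observed against predicted hole pixels, in full-image coordinates:

| View and hole | Observed | Predicted |
|---|---|---|
| Scene, hole 1 | (342.8,225.9) | (342.6,225.6) |
| Scene, hole 3 | (311.2,252.6) | (311.7,252.4) |
| Top, hole 4 | (293,252.5) | (292.7,252.5) |

That is an error of about 1 mm. In the top view the insert shows whole through the hole. I make a last height and stillness check.

```bash
python3 -m crank '[[[0,0,0,0,0,0],[0,0,0,0,0,0],[0,0,0,0,0,0],[0,0,0,0,0,0]]]'
python3 - <<'E'
from h import *
s=load("scene7.npz");s0=load("scene3.npz")
uv=[[u,v] for v in range(245,251) for u in range(313,335)]
P=depthpt(s,uv);q=P[(P[:,2]>.05)&(P[:,2]<.09)]
print("cover top z",np.median(q[:,2]),"plane",np.linalg.lstsq(np.c_[q[:,:2]-q[:,:2].mean(0),np.ones(len(q))],q[:,2],rcond=None)[0])
# bias: worktop & lying cover
uv=[[u,v] for v in range(200,208) for u in range(300,315)]
print("lying cover top z (0.004 true)",np.median(depthpt(s0,uv)[:,2]))
uv=[[u,v] for v in range(203,210) for u in range(295,330)]
from rig import ctrl
o=ctrl.get_obs();print(o["tcp_pos"],o["ee_rot"],o["joint_vel"].round(2),o["contact_force"],o["width"],o["time"])
E
```

```text
time: 11.35
tcp_pos: [0.5506, 0.0953, 0.0984]
ee_rot: [-180.0, -0.0, 78.5]
contact_force: [0.9, -0.5, -3.9]
width: 0.158
cover top z 0.07048085222322265 plane [-0.01103812 -0.08123198  0.07054023]
lying cover top z (0.004 true) 0.004324414361203788
[0.55060148 0.09530821 0.0983738 ] [-1.79997682e+02 -1.18024886e-03  7.85290443e+01] [ 0.11 -0.02  0.01 -0.12  0.01 -0.01  0.09] [ 0.93659301 -0.48769597 -3.89240331] 0.15778824645796152 11.35
```

The depth strip suggests an 0.08 slope about x, but it is too short to trust. I check with points far apart.

```bash
python3 - <<'E'
from h import *
from rig import ctrl
s=ctrl.get_image("scene");t=ctrl.get_image("top")
c=np.array([.552,.0964]);a=np.radians(-11.3);ux=np.array([np.cos(a),np.sin(a)]);uy=np.array([-ux[1],ux[0]])
v,u=np.mgrid[215:262,305:350]
for n,d,cc in(("s",s,c),("t",t,c-.0015)):
    v,u=np.mgrid[215:275,280:350]
    P=depthpt(d,np.c_[u.ravel(),v.ravel()]);X=(P[:,:2]-cc)@ux;Y=(P[:,:2]-cc)@uy
    k=(abs(X)<.047)&(abs(Y)<.067)&(abs(P[:,2]-.07)<.010)
    for i in range(-2,3):
        for j in(-1,0,1):
            kk=k&(abs(Y-i*.028)<.014)&(abs(X-j*.031)<.0155)
            if kk.sum()>4: print(n,"y",i*28,"x",j*31,kk.sum(),np.median(P[kk,2]).round(4))
    A=np.c_[X[k],Y[k],np.ones(k.sum())];z=P[k,2]
    for _ in range(5):
        x=np.linalg.lstsq(A,z,rcond=None)[0];r=abs(z-A@x);g=r<2*np.median(r)+1e-4;A=A[g];z=z[g]
    print(n,x)
E
```

```text
s y -56 x -31 60 0.0696
s y -56 x 0 69 0.0698
s y -56 x 31 51 0.07
s y -28 x -31 74 0.0701
s y -28 x 0 70 0.0705
s y -28 x 31 51 0.0703
s y 0 x -31 9 0.0691
s y 0 x 0 13 0.0686
s y 0 x 31 15 0.072
s y 28 x 31 23 0.0709
s y 56 x 31 36 0.0701
s [ 0.00231126 -0.00118225  0.07008156]
t y 56 x -31 96 0.0712
t y 56 x 0 21 0.0723
t [-0.00668865  0.03837751  0.06935814]
```

The cover is level: the scene fit gives slopes of about 0.002 across the whole plate. Its top is at 70 mm, so the underside is about 11 mm above the rim. I hand in.

```bash
python3 - <<'E'
from rig import ctrl
print(ctrl.get_obs()["joint_vel"].round(2)); print(ctrl.sign_off())
E
```

```text
[-0.01 -0.   -0.07  0.02 -0.06  0.09 -0.02]
the job is handed in; nothing more can be done
None
```

I closed the latch, then picked up the cover by its handle and handed in at about 11.5 s with it still held over the housing. I got no verdict back.

- **Latch:** I swung it down with closed fingers and pressed to 20 N, with the fingertips at 40.2 mm against a nominal bar top of 40.5 mm. The pictures taken before the cover went on show it level across the pack with its tip in the catch.
- **Cover position:** the top is at about 70 mm, so the underside is about 11 mm above the rim. The holes I could see were within about 1 mm of where they should be. In the top view the threaded hole shows whole through its cover hole.
- **Hold:** the grip command is 40 N and the jaws stand at 13.9 mm on the handle bar. The arm was practically still. I saw no sign of the cover touching the housing.

**Checks that disagreed or were incomplete:**
- A first tilt fit on a narrow depth strip gave a slope of 0.08. The fit over the whole plate gave about 0.002.
- The top-view fit gave 0.04, but it used only one visible corner.
- The arm and the box hid part of the cover, so I checked only two holes clearly in the scene view and one in the top view. The fourth was partly hidden and agreed to about 1.5 mm.
- I did not measure the other things on the worktop afterwards. I never touched them, and the cups look unmoved in the pictures.

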